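# Clear and pop open the cold-box lid

### The arm

A 6-joint arm with a two-finger parallel gripper is mounted at the origin on the work surface. World frame = base frame: x ahead of the robot, y to its left, z up, the work surface at z = 0. Lengths are in m, angles in rad, forces in N, time in s.
With the tool pointing down it reaches from about 0.35 to 0.775 m from the base axis. Payload 5.5 kg.
Tool frame: the origin (TCP) lies midway between the tips of the shut fingers; the grasp point (between the pads) lies grasp_offset behind it (grasp_offset is the distance from the TCP to the grasp point, in m); z points along the fingers, y is the line along which they close (so a half turn about z gives the same grasp; the last joint's range is limited). The gripper opens to 85 mm and grips with 20 to 120 N. Pads are 22 mm wide; open, the fingers measure 114 mm over their backs; the gripper's body (76 mm by 85 mm) begins 54 mm behind the grasp point. The pads swing forward as they close: fully open they stand 13 mm farther back than shut.
Start: joints at [1.083, 0.313, 0.046, 1.304, 0, 1.431], TCP at [0.196, 0.541, 0.231] pointing down, gripper open.
Joint ranges: [-2.76, 2.76], [-0.86, 1.69], [-1.03, 1.26], [-2.2, 2.34], [-1.47, 1.5], [-3.14, 3.14]. Speed limits (rad/s): [2.57, 2.57, 3.14, 3.14, 3.14, 3.14].

### API

Orientations are given as a unit quaternion [w, x, y, z].
In Python, from workcell import * gives the robot as it stands.
- The arm moves only by the tool step_arm, never from a script. Its argument "deltas" is a list of rows, each a list of 7 numbers: the shift along the world's x, y, z in mm, then the turn, a rotation vector about the world's x, y, z in degrees, then the gripper's target within -1 to 1 (fully open at 1, half-way at 0, shut at -1). A call has 1 to 5 rows; each row shifts and turns the commanded pose from where the row before left it; what a row does not reach is not made up. A row lasts 1/10 s, in which the tool goes at most 50 mm and 8.59 degrees, less where a joint would pass 70% of its speed; a pose out of reach is approached as far as the arm can. A call is refused whole if a number of a shift passes 50 or a number of a turn 8.59, either way. A call with a gripper value outside its range is refused whole. The fingers move at their own pace and stop on an object; "newtons" is the grip in N (left out, the last holds). Time passes only in rows, so rows that do not move let the fingers close. It gives the time, the measured TCP pose, the force, the opening and the grip force at its end, in the units of the state.
- get_state(): the state, without advancing time (a new reading comes with each control period).
- read_camera(name): name is "scene" or "top" or "wrist"; returns a dict with "image" (384x512x3 uint8, red, green, blue), "z_map" (384x512 float32, m along the optical axis (not along the pixel's ray), 0 where there is no reading), "K" (3x3 intrinsics, pixels), "world_from_camera" (4x4, takes a point from camera to world coordinates). Camera axes: x right, y down, z forward; pixel columns grow to the right and rows downward; lengths in m; the calibration is good to about 2 mm. A picture is of the moment at which its call begins.
- hand_in(): hands the job in; it is judged then, once.
The state is a dict: "clock": time; "joint_pos": joint angles; "qvel": joint speeds; "tau": joint torques, N m; "tcp_pos": TCP position; "orientation": TCP orientation; "wrist_force": force on the tool from outside, world axes, zero at the start; "ft_torque": the same for the moment, N m; "finger_gap": finger opening in m; "grip_force": force on a finger pad.
Only numpy, scipy, OpenCV 4.12 (cv2) and the standard library are available. Lean on these libraries where they do the work, as an engineer would, in place of code of your own. Each camera call takes 0.05 s, during which the arm holds its last target. There are 200 camera calls.

### The job

Open the push-catch lid of the cold box that the rectangular tub stands on, using only the fingertips or the outsides of the fingers: nothing is to be pinched or lifted. First push the tub sideways so that it slides off its lid and stands wholly on the fixed strip between the two lids; then press that lid down at its front edge until its catch lets go, and let it spring ajar by itself and leave it so. Leave the round jar standing where it is on its shut lid, and do not disturb anything else.

Things in the scene. Friction and masses are not known exactly. Their poses are not given: they have to be found in the camera images.
- cabinet: fixed steel cold box, 265 deep (x), 510 wide (y), 100 mm tall. Origin on the table under the middle of the strip, level in x with the lids' middle; +x to its rear, away from the robot, +y to its left. Fixed top at z = 100 mm: a strip 150 mm wide (y -75 to 75) between the two lids, rims 23 mm in front of and 26 mm outside the lids, a ledge behind them (x 87 to 155) with bottle and can
- lid_left (a joint): hinge (rad) of the left lid: 0 shut, positive open, along its rear edge; the front edge rises. Push catch: it yields at 7 to 8 N (more farther back) when pressed near the front edge; pressing about 5 mm down, on to a firm stop (near -0.03 rad, 10 to 20 N), frees it; as the finger withdraws the lid follows by spring and rests ajar at about 0.3 rad, front edge 50 mm up. Pressed less it returns shut. It never re-latches
- press_left (a point): point on the top face of the left lid, 20 mm in from the middle of its front edge. The lid is a black panel 170 mm deep (x), 150 mm wide (y), 10 mm thick, its top 1 mm above the fixed top when shut, centred at cold box x = 0, y = +152 mm, so this point is at x = -65 mm
- lid_right (a joint): hinge (rad) of the right lid: 0 shut, positive open, along its rear edge; the front edge rises. Push catch: it yields at 7 to 8 N (more farther back) when pressed near the front edge; pressing about 5 mm down, on to a firm stop (near -0.03 rad, 10 to 20 N), frees it; as the finger withdraws the lid follows by spring and rests ajar at about 0.3 rad, front edge 50 mm up. Pressed less it returns shut. It never re-latches
- press_right (a point): point on the top face of the right lid, 20 mm in from the middle of its front edge. The lid is a black panel 170 mm deep (x), 150 mm wide (y), 10 mm thick, its top 1 mm above the fixed top when shut, centred at cold box x = 0, y = -152 mm, so this point is at x = -65 mm
- tub: rectangular white tub with a slightly wider flat lid, 100 mm (its x) by 70 mm (its y) over the lid, 94 by 64 mm below it, 60 mm tall, 0.2 to 0.45 kg. Loose, upright on one of the two lids, long side roughly front to back, turned by up to 0.25 rad. Origin: centre of its underside
- jar: round jar with a white cap, 64 mm across, 85 mm tall, standing loose on the other lid. Origin: centre of its underside
- oil: green glass bottle, 44 mm across, 120 mm tall, on the rear ledge of the cold box. Loose bystander; origin at the centre of its underside
- can: steel can, 52 mm across, 60 mm tall, on the rear ledge of the cold box. Loose bystander; origin at the centre of its underside
- wheel: small yellow cheese wheel, 104 mm across, 40 mm tall, on the table in front of the cold box. Loose bystander; origin at the centre of its underside
- cup: white cup, 72 mm across, 70 mm tall, on the table right of the cold box. Loose bystander; origin at the centre of its underside
- spatula: spatula lying on the table in front of the cold box, pointing roughly across. Loose bystander; origin at the middle
- pot: round white tub with a green screw cap, 80 mm across, 80 mm tall, on the table left of the cold box. Loose bystander; origin at the centre of its underside
Mind the look-alikes: they are no part of the job. Leave any orange or purple look-alike of the tub alone.

How it is judged:
On the way, in this order (a step that is already met when the one before it is completed fails the run):
1. the tub stands wholly on the fixed strip, off both lids, while both lids are still shut (y of tub in the frame of cabinet between -0.043 and 0.043 m and x of tub in the frame of cabinet between -0.075 and 0.075 m and z of tub in the frame of cabinet between 0.096 and 0.104 m and angle between tub's own z axis and vertical below 0.05 rad and contact force between tub and lid_left below 0.05 N and contact force between tub and lid_right below 0.05 N and value of joint each of lid_left, lid_right below 0.02 rad), for 0.2 s.
2. the lid that was cleared springs ajar (((y of jar in the frame of cabinet above 0 m and value of joint lid_right between 0.2 and 0.45 rad) or (y of jar in the frame of cabinet below 0 m and value of joint lid_left between 0.2 and 0.45 rad))), for 0.2 s.
At the end, for the whole second after the job is handed in: The tub stands upright and still on the fixed strip between the lids (its centre within 43 mm of the strip's middle line and 75 mm of its middle in x), touching neither lid; the lid it stood on rests ajar (0.2 to 0.45 rad); the jar's lid is shut (under 0.02 rad) (y of tub in the frame of cabinet between -0.043 and 0.043 m and x of tub in the frame of cabinet between -0.075 and 0.075 m and z of tub in the frame of cabinet between 0.096 and 0.104 m and angle between tub's own z axis and vertical below 0.05 rad and contact force between tub and lid_left below 0.05 N and contact force between tub and lid_right below 0.05 N and linear speed of tub below 0.02 m/s and ((y of jar in the frame of cabinet above 0 m and value of joint lid_right between 0.2 and 0.45 rad and value of joint lid_left below 0.02 rad and velocity of joint lid_right between -0.05 and 0.05 rad/s) or (y of jar in the frame of cabinet below 0 m and value of joint lid_left between 0.2 and 0.45 rad and value of joint lid_right below 0.02 rad and velocity of joint lid_left between -0.05 and 0.05 rad/s))).
It fails at once if the tub is lifted (more than 12 mm above the fixed top) or tipped (more than 0.3 rad) (z of tub in the frame of cabinet above 0.112 m or angle between tub's own z axis and vertical above 0.3 rad).
It fails at once if the jar is moved by more than 20 mm or tipped (distance of jar from where it was at the start of the episode above 0.02 m or angle between jar's own z axis and vertical above 0.3 rad).
It fails at once if the jar's lid comes open ((y of jar in the frame of cabinet above 0 m and value of joint lid_left above 0.05 rad) or (y of jar in the frame of cabinet below 0 m and value of joint lid_right above 0.05 rad)).
It fails at once if a bystander is moved by more than 30 mm (distance of any of oil, can, wheel, cup, spatula, pot from where it was at the start of the episode above 0.03 m).
It also fails if it takes over 48 s, if anything falls off the work surface, if the arm or the gripper's body presses on something with over 40 N, if the wrist force passes 120 N, or if a joint passes its speed limit or range.

## Working session

There is one attempt and no reset: what is moved stays moved. The work goes in short steps, Python scripts to look and compute and a tool call to move; the robot and the scene stay as the last step left them, time stands still between calls to the robot, and variables do not carry over. Pictures are saved under pics/ and viewed, at most 10 in all, crops included, and the job is handed in when it is done.

Besides the shell and the picture viewer there is one more tool, called after "Request:" in YAML: its name, and indented under it one key for each argument. step_arm: Moves the arm, as the interface text tells. Its arguments: {"type":"object","properties":{"deltas":{"type":"array","items":{"type":"array","items":{"type":"number"}}},"newtons":{"type":"number"}},"required":["deltas"]}

```bash
mkdir -p pics; cat > h.py <<'E'
from workcell import *
import numpy as np, cv2
def pts(c):
    z=c["z_map"];K=c["K"];v,u=np.mgrid[:z.shape[0],:z.shape[1]]
    P=np.stack([(u-K[0,2])/K[0,0]*z,(v-K[1,2])/K[1,1]*z,z],-1)
    T=c["world_from_camera"];W=P@T[:3,:3].T+T[:3,3];W[z==0]=np.nan;return W
def ray(c,u,v,h):
    T=c["world_from_camera"];d=T[:3,:3]@np.linalg.inv(c["K"])@[u,v,1];o=T[:3,3];return o+d*(h-o[2])/d[2]
E
python3 - <<'E'
from h import *
s=get_state();print(s)
ims=[]
for n in("top","scene"):
    c=read_camera(n);np.savez(n,**c);cv2.imwrite(f"pics/{n}0.png",c["image"][...,::-1]);print(n,c["world_from_camera"].round(3).tolist(),c["K"].tolist())
E
```

```text
{'clock': 0.0, 'joint_pos': array([1.08340064e+00, 3.13985490e-01, 4.49676201e-02, 1.30358894e+00,
       1.23002636e-05, 1.43122479e+00]), 'qvel': array([ 6.15629958e-04, -7.92662716e-05, -7.64645518e-04, -6.43860520e-05,
        8.95526125e-04, -5.58625853e-04]), 'tau': array([ 2.95657883e-04, -4.80623746e+01,  2.98536873e+01,  1.93281274e-02,
       -1.47276805e-04,  4.16292067e-08]), 'tcp_pos': array([0.19573889, 0.54011446, 0.2304127 ]), 'orientation': array([-2.85004382e-04,  1.73036661e-01,  9.84914968e-01, -8.59230352e-04]), 'wrist_force': array([ 0.35637397,  0.2000794 , -0.18317678]), 'ft_torque': array([-0.00223601,  0.02380166, -0.05363636]), 'grip_force': 0.0, 'finger_gap': 0.08542882248225137}
top [[0.135, -0.968, 0.212, 0.237], [-0.991, -0.133, 0.025, -0.007], [0.004, -0.214, -0.977, 1.23], [0.0, 0.0, 0.0, 1.0]] [[448.27053430750414, 0.0, 250.64487462463242], [0.0, 448.27053430750414, 188.82217465571307], [0.0, 0.0, 1.0]]
scene [[-0.42, 0.607, -0.674, 1.407], [0.908, 0.281, -0.312, 0.425], [-0.0, -0.743, -0.669, 0.976], [0.0, 0.0, 0.0, 1.0]] [[470.95864095466686, 0.0, 250.91383741019862], [0.0, 470.95864095466686, 186.82873194331782], [0.0, 0.0, 1.0]]
```

View pics/top0.png

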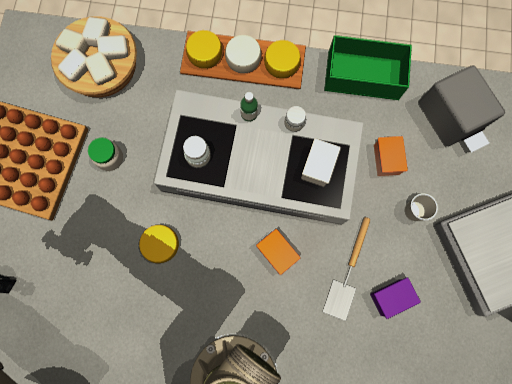

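View pics/scene0.png

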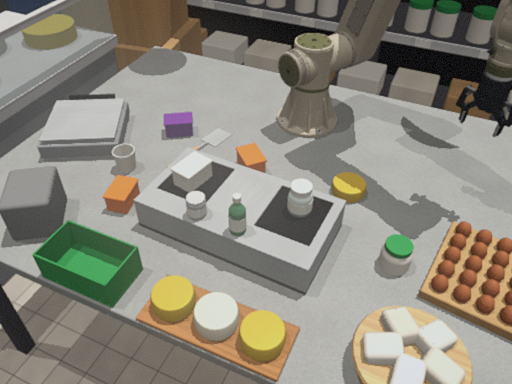

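The top view shows the white tub on the right lid (about 321,162) and the jar on the left lid (195,150), with bottle (249,106) and can (296,118) behind. The scene view agrees: tub at (192,170), jar at (300,197).

```bash
python3 - <<'E'
from h import *
from h import ray
R={}
for n in("top","scene"):
    c=np.load(n+".npz");W=pts(c);x,y,z=np.moveaxis(W,-1,0)
    # big connected comp near z=0.1
    m=((z>.085)&(z<.2)).astype(np.uint8)
    k,l,st,ce=cv2.connectedComponentsWithStats(m)
    v0,u0=(165,260) if n=="top" else (210,240)
    i=l[v0,u0]; P=W[l==i]
    P1=P[(P[:,2]<.112)]
    print(n,"comp",st[i],"z med",np.median(P1[:,2]))
    r=cv2.minAreaRect((P1[:,:2]*1000).astype(np.float32));print("cab rect",r)
    # dark lids
    g=c["image"].max(-1);d=((g<45)&(l==i)&(z<.112)).astype(np.uint8);d=cv2.morphologyEx(d,cv2.MORPH_OPEN,np.ones((3,3)))
    k2,l2,s2,_=cv2.connectedComponentsWithStats(d)
    for j in range(1,k2):
        if s2[j,4]>300:
            cs=cv2.findContours((l2==j).astype(np.uint8),0,1)[0][0][:,0]
            q=np.array([ray(c,a,b,.101)[:2]*1000 for a,b in cs],np.float32);print("lid",s2[j],cv2.minAreaRect(q))
    # tops
    t=((z>.148)&(l==i)).astype(np.uint8)
    k3,l3,s3,_=cv2.connectedComponentsWithStats(t)
    for j in range(1,k3):
        if s3[j,4]>60:
            Q=W[l3==j];zt=np.percentile(Q[:,2],90);Q=Q[abs(Q[:,2]-np.median(Q[:,2]))<.006] if s3[j,4]>0 else Q
            print("top",s3[j],"z",np.median(Q[:,2]).round(4),zt.round(4),cv2.minAreaRect((Q[:,:2]*1000).astype(np.float32)))
E
```

```text
top comp [  154    90   209   130 18968] z med 0.1010547751121792
cab rect ((584.2879638671875, 11.9012451171875), (511.2697448730469, 267.6332092285156), 87.15999603271484)
lid [ 167  116   69   71 2834] ((567.446533203125, 163.7745361328125), (150.0237579345703, 170.32443237304688), 87.1493148803711)
lid [ 283  136   66   67 1923] ((552.3727416992188, -139.71478271484375), (150.3969268798828, 170.03936767578125), 87.1236343383789)
top [240  97  18  19 245] z 0.1794 0.1909 ((682.4421997070312, 53.39102554321289), (36.24618148803711, 40.3245849609375), 9.00697135925293)
top [286 106  20  20 309] z 0.1605 0.163 ((676.1588134765625, -67.93537139892578), (46.61986541748047, 46.2263069152832), 5.81447696685791)
top [183 136  26  27 556] z 0.1868 0.1892 ((549.8416748046875, 170.23370361328125), (53.630531311035156, 54.494537353515625), 7.343770980834961)
top [ 302  138   39   45 1093] z 0.1618 0.1642 ((566.2090454101562, -142.6317596435547), (69.66484832763672, 100.74571228027344), 77.63140106201172)
scene comp [  133   147   213   127 13830] z med 0.10052355967269999
cab rect ((584.3287963867188, 7.305084228515625), (514.0878295898438, 272.9972839355469), 87.32431030273438)
top [170 151  42  31 676] z 0.1614 0.1635 ((569.0430908203125, -145.09837341308594), (72.5410385131836, 101.36067962646484), 77.7879409790039)
top [288 178  25  28 544] z 0.186 0.1876 ((552.4808349609375, 166.86474609375), (58.074951171875, 53.18183517456055), 20.94588279724121)
top [185 191  21  18 264] z 0.1601 0.1621 ((678.755615234375, -68.33316040039062), (48.77229690551758, 45.632198333740234), 29.18060302734375)
top [228 202  18  22 321] z 0.1763 0.1906 ((692.6868286132812, 57.89069366455078), (30.04391098022461, 41.891387939453125), 40.95518493652344)
```

Request:
step_arm:
  deltas:
    - [0,0,40,0,0,0,0]
    - [0,0,30,0,0,-8,0]
    - [20,-40,0,0,0,-8,0]
    - [20,-40,0,0,0,-8,0]
    - [20,-40,0,0,0,-8,0]

```text
clock: 0.6
tcp_pos: [0.2562, 0.4195, 0.301]
orientation: [0.0, 0.44, 0.898, -0.0]
wrist_force: [0.5, -0.5, -0.6]
finger_gap: 0.0429
grip_force: 0.0
```

Request:
step_arm:
  deltas:
    - [20,-40,0,0,0,-8,0]
    - [20,-40,0,0,0,-8,0]
    - [20,-40,0,0,0,-8,0]
    - [20,-40,0,0,0,-8,0]
    - [20,-40,0,0,0,-8,0]

```text
clock: 1.1
tcp_pos: [0.3562, 0.2189, 0.3011]
orientation: [0.0, 0.721, 0.693, -0.0]
wrist_force: [-0.0, 0.4, 0.3]
finger_gap: 0.0425
grip_force: 0.0
```

Request:
step_arm:
  deltas:
    - [20,-40,0,0,0,0,0]
    - [20,-40,0,0,0,0,0]
    - [20,-40,0,0,0,0,0]
    - [20,-40,0,0,0,0,0]
    - [20,-40,0,0,0,0,0]

```text
clock: 1.6
tcp_pos: [0.4563, 0.0188, 0.3011]
orientation: [-0.0, 0.719, 0.695, -0.0]
wrist_force: [1.1, 0.8, -0.3]
finger_gap: 0.0427
grip_force: 0.0
```

Request:
step_arm:
  deltas:
    - [20,-40,0,0,0,0,0]
    - [20,-40,0,4,0,0,0]
    - [20,-40,0,4,0,0,0]
    - [20,-40,0,4,0,0,0]
    - [0,0,0,0,0,0,0]

```text
clock: 2.1
tcp_pos: [0.5375, -0.1462, 0.2964]
orientation: [-0.078, 0.718, 0.688, 0.072]
wrist_force: [-0.2, 1.1, 0.2]
finger_gap: 0.0426
grip_force: 0.0
```

```bash
cat >> h.py <<'E'
from scipy.spatial.transform import Rotation as Ro
def rep():
    s=get_state();p=s["tcp_pos"]*1000;d=p[:2]-[560,12];q=s["orientation"]
    M=Ro.from_quat(q[[1,2,3,0]]).as_matrix()
    print("t",s["clock"],"tcp",p.round(1),"cab",(d@[.9988,-.0497]).round(1),(d@[.0497,.9988]).round(1),"F",s["wrist_force"].round(1),"gap",s["finger_gap"],"\n",M.round(3).tolist(),"ty ang",np.degrees(np.arctan2(M[1,1],M[0,1])).round(1))
E
python3 -c "
from h import *
rep()"
```

```text
t 2.1 tcp [ 537.5 -146.2  296.4] cab -14.6 -159.2 F [-0.2  1.1  0.2] gap 0.04258771411754113 
 [[0.042, 0.999, -0.003], [0.977, -0.041, 0.211], [0.21, -0.012, -0.978]] ty ang -2.3
```

Request:
step_arm:
  deltas:
    - [13,-34,0,0,0,0,0]
    - [13,-35,0,0,0,0,0]
    - [0,0,-45,0,0,0,0]
    - [0,0,-45,0,0,0,0]
    - [0,0,-40,0,0,0,0]

```text
clock: 2.6
tcp_pos: [0.5616, -0.2085, 0.169]
orientation: [-0.076, 0.715, 0.691, 0.073]
wrist_force: [0.8, -0.3, -0.1]
finger_gap: 0.0429
grip_force: 0.0
```

Request:
step_arm:
  deltas:
    - [0,0,-30,0,0,0,0]
    - [0,0,-22,0,0,0,0]
    - [0,0,0,0,0,0,0]

```text
clock: 2.9
tcp_pos: [0.5595, -0.2067, 0.1155]
orientation: [-0.079, 0.715, 0.691, 0.072]
wrist_force: [-0.5, 1.1, 0.0]
finger_gap: 0.0425
grip_force: 0.0
```

```bash
python3 -c "
from h import *
rep()
c=read_camera('scene');im=c['image'][110:290,100:370,::-1]
cv2.imwrite('pics/s1.png',cv2.resize(im,None,fx=2.9,fy=2.9))"
```

```text
t 2.9 tcp [ 559.5 -206.7  115.5] cab 10.4 -218.4 F [-0.5  1.1  0. ] gap 0.0425107036778401 
 [[0.035, 0.999, -0.006], [0.977, -0.033, 0.212], [0.211, -0.014, -0.977]] ty ang -1.9
```

View pics/s1.png

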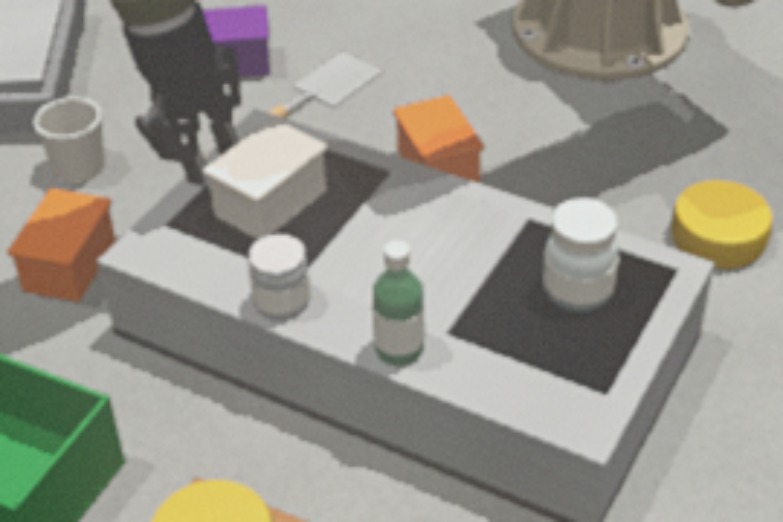

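The fingers stand just beyond the tub's right side (at about 200,170 in the crop), clear of it and of everything else. I start the push.

Request:
step_arm:
  deltas:
    - [3,10,0,0,0,-1,0]
    - [2,12,0,0,0,0,0]
    - [0.6,12,0,0,0,0,0]
    - [0.6,12,0,0,0,0,0]
    - [0.6,12,0,0,0,0,0]

```text
clock: 3.45
tcp_pos: [0.5695, -0.1501, 0.1205]
orientation: [-0.073, 0.721, 0.685, 0.073]
wrist_force: [0.7, -3.9, 3.3]
finger_gap: 0.0425
grip_force: 1.9
```

Request:
step_arm:
  deltas:
    - [0.6,12,0,0,0,0,0]
    - [0.6,12,0,0,0,0,0]
    - [0.6,12,0,0,0,0,0]
    - [0.6,12,0,0,0,0,0]
    - [0,0,0,0,0,0,0]

```text
clock: 3.95
tcp_pos: [0.5705, -0.0997, 0.1189]
orientation: [-0.076, 0.72, 0.686, 0.074]
wrist_force: [0.6, -0.5, -0.9]
finger_gap: 0.0426
grip_force: 0.0
```

```bash
cat > tub.py <<'E'
from h import *
import sys
rep()
for n in("top","scene"):
    c=read_camera(n);W=pts(c);x,y,z=np.moveaxis(W,-1,0)
    cx=(x-.56)*.9988-(y-.012)*.0497;cy=(x-.56)*.0497+(y-.012)*.9988
    im=c["image"].astype(int)
    m=((z>.152)&(z<.172)&(cx<.085)&(cx>-.09)&(cy<.1)&(cy>-.24)&(im.min(-1)>110)).astype(np.uint8)
    k,l,s,_=cv2.connectedComponentsWithStats(m);j=1+s[1:,4].argmax()
    q=np.stack([cx,cy],-1)[l==j]*1000
    print(n,s[j],np.median(z[l==j]).round(4),"cab frame",cv2.minAreaRect(q.astype(np.float32)))
    if len(sys.argv)>1:cv2.imwrite(f"pics/{n}_{sys.argv[1]}.png",cv2.resize(c["image"][60:300,100:420,::-1],None,fx=2.4,fy=2.4))
E
python3 tub.py a
```

```text
t 3.95 tcp [570.5 -99.7 118.9] cab 16.0 -111.0 F [ 0.6 -0.5 -0.9] gap 0.04264382256658122 
 [[0.049, 0.999, 0.002], [0.976, -0.048, 0.21], [0.21, -0.008, -0.978]] ty ang -2.8
top [269 136  25  37 390] 0.1611 cab frame ((8.414291381835938, -54.375205993652344), (45.816734313964844, 98.0367660522461), 89.9814453125)
scene [200 158  40  31 675] 0.161 cab frame ((8.98141098022461, -70.45086669921875), (74.80846405029297, 104.19766235351562), 89.62928771972656)
```

View pics/scene_a.png

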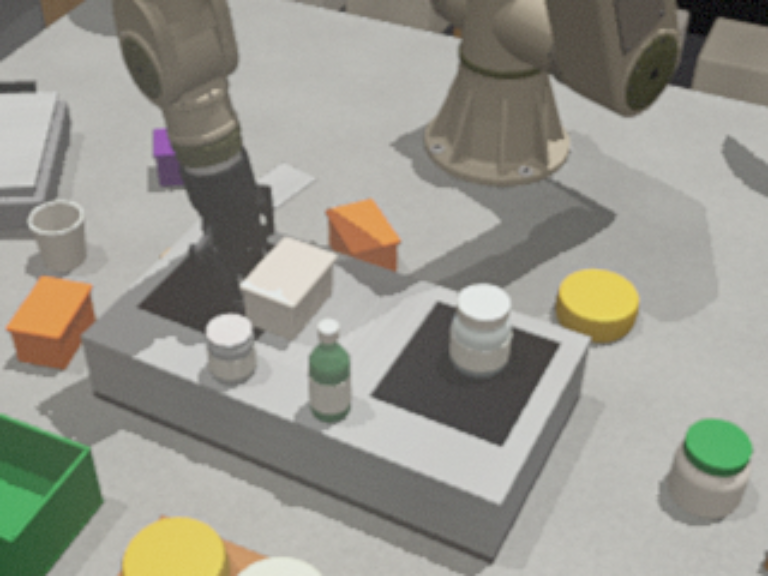

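The tub (290,285 in the crop) is upright and square with the cold box, about half on the strip. I keep pushing.

Request:
step_arm:
  deltas:
    - [0.5,10,0,0,0,0,0]
    - [0.5,11,0,0,0,0,0]
    - [0.6,11,0,0,0,0,0]
    - [0.5,10,0,0,0,0,0]
    - [0.4,8,0,0,0,0,0]

```text
clock: 4.55
tcp_pos: [0.5736, -0.0512, 0.1193]
orientation: [-0.075, 0.721, 0.685, 0.073]
wrist_force: [0.1, -1.9, -0.4]
finger_gap: 0.0425
grip_force: 0.7
```

Request:
step_arm:
  deltas:
    - [0.3,6,0,0,0,0,0]
    - [0.3,5,0,0,0,0,0]
    - [0.2,4,0,0,0,0,0]
    - [0,0,0,0,0,0,0]
    - [0,0,0,0,0,0,0]

```text
clock: 5.05
tcp_pos: [0.5746, -0.0372, 0.1195]
orientation: [-0.075, 0.721, 0.685, 0.074]
wrist_force: [-0.1, -0.6, 0.4]
finger_gap: 0.0423
grip_force: 0.0
```

```bash
python3 tub.py
```

```text
t 5.05 tcp [574.6 -37.2 119.5] cab 17.0 -48.4 F [-0.1 -0.6  0.4] gap 0.04233519243845552 
 [[0.051, 0.999, 0.004], [0.977, -0.05, 0.208], [0.208, -0.007, -0.978]] ty ang -2.9
top [247 131  14  26 148] 0.1605 cab frame ((23.1346435546875, 18.60841178894043), (23.253129959106445, 69.3022232055664), 89.19166564941406)
scene [220 165  40  31 691] 0.1602 cab frame ((10.59490966796875, -10.922813415527344), (103.68051147460938, 76.75355529785156), 1.1322623491287231)
```

Request:
step_arm:
  deltas:
    - [-0.5,-10,0,0,0,0,0]
    - [-1,-20,0,0,0,0,0]
    - [0,0,40,0,0,0,0]
    - [0,-10,40,-4,0,0,-1]
    - [-20,-15,20,-4,0,0,-1]

```text
clock: 5.65
tcp_pos: [0.5556, -0.0946, 0.2225]
orientation: [-0.021, 0.725, 0.688, 0.026]
wrist_force: [0.1, 0.1, 0.1]
finger_gap: 0.014
grip_force: 0.0
```

Request:
step_arm:
  deltas:
    - [-30,-20,0,-4,0,0,-1]
    - [-30,-22,0,0,0,0,-1]
    - [0,0,0,0,0,0,-1]
    - [0,0,0,0,0,0,-1]
    - [0,0,0,0,0,0,-1]

```text
clock: 6.15
tcp_pos: [0.4936, -0.1348, 0.2194]
orientation: [0.001, 0.725, 0.689, 0.002]
wrist_force: [-0.3, 0.0, 0.5]
finger_gap: -0.0
grip_force: 0.0
```

```bash
python3 tub.py b
```

```text
t 6.15 tcp [ 493.6 -134.8  219.4] cab -59.0 -149.9 F [-0.3  0.   0.5] gap -3.260248597314238e-05 
 [[0.051, 0.999, 0.004], [0.999, -0.051, 0.0], [0.0, 0.004, -1.0]] ty ang -2.9
top [ 245  131   34   43 1080] 0.1607 cab frame ((7.843219757080078, -5.180538177490234), (100.93623352050781, 69.95763397216797), 0.23748153448104858)
scene [219 165  41  31 686] 0.1601 cab frame ((9.14986801147461, -7.858890533447266), (102.45035552978516, 70.52665710449219), 0.6984462738037109)
```

View pics/scene_b.png

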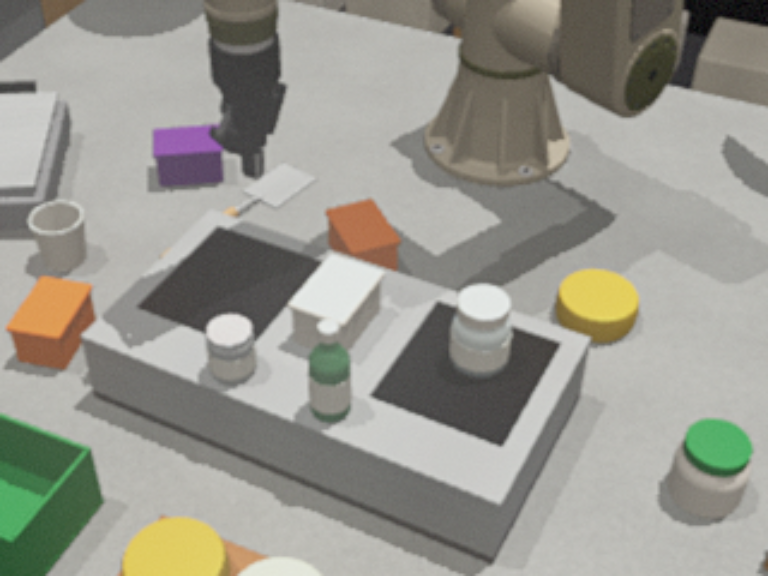

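The tub stands centred on the strip, clear of both lids, and the right lid is bare. Now I press its front edge.

Request:
step_arm:
  deltas:
    - [-3,-1,-40,0,0,0,-1]
    - [-3,-1,-40,0,0,0,-1]
    - [0,0,-25,0,0,0,-1]
    - [0,0,0,0,0,0,-1]

```text
clock: 6.65
tcp_pos: [0.4846, -0.1348, 0.1104]
orientation: [-0.002, 0.725, 0.689, -0.0]
wrist_force: [-1.0, -0.3, -0.6]
finger_gap: 0.0
grip_force: 0.0
```

Request:
step_arm:
  deltas:
    - [0,0,-6,0,0,0,-1]
    - [0,0,-5,0,0,0,-1]
    - [0,0,-3,0,0,0,-1]
    - [0,0,-2,0,0,0,-1]
    - [0,0,0,0,0,0,-1]

```text
clock: 7.15
tcp_pos: [0.4881, -0.1367, 0.0998]
orientation: [0.003, 0.725, 0.689, 0.002]
wrist_force: [-0.7, 1.3, 6.4]
finger_gap: -0.0001
grip_force: 3.2
```

Request:
step_arm:
  deltas:
    - [0,0,-2,0,0,0,-1]
    - [0,0,-2,0,0,0,-1]
    - [0,0,0,0,0,0,-1]

```text
clock: 7.45
tcp_pos: [0.4882, -0.1368, 0.0969]
orientation: [0.003, 0.725, 0.689, 0.002]
wrist_force: [-3.4, 2.2, 13.4]
finger_gap: 0.0002
grip_force: 6.7
```

Request:
step_arm:
  deltas:
    - [0,0,-2,0,0,0,-1]
    - [0,0,0,0,0,0,-1]

```text
clock: 7.65
tcp_pos: [0.4883, -0.1368, 0.0963]
orientation: [0.003, 0.725, 0.689, 0.002]
wrist_force: [-5.9, 3.6, 22.2]
finger_gap: -0.0004
grip_force: 11.2
```

Request:
step_arm:
  deltas:
    - [0,0,8,0,0,0,-1]
    - [0,0,15,0,0,0,-1]
    - [0,0,15,0,0,0,-1]
    - [0,0,15,0,0,0,-1]
    - [0,0,25,0,0,0,-1]

```text
clock: 8.15
tcp_pos: [0.4865, -0.1362, 0.1707]
orientation: [0.001, 0.725, 0.689, 0.001]
wrist_force: [0.3, 0.1, -1.1]
finger_gap: 0.0001
grip_force: 0.0
```

Request:
step_arm:
  deltas:
    - [0,0,40,0,0,0,-1]
    - [0,0,40,0,0,0,-1]
    - [0,0,30,0,0,0,-1]
    - [0,0,0,0,0,0,-1]
    - [0,0,0,0,0,0,-1]

```text
clock: 8.65
tcp_pos: [0.4876, -0.1367, 0.2814]
orientation: [0.003, 0.725, 0.689, 0.002]
wrist_force: [-0.2, 0.5, -0.4]
finger_gap: -0.0002
grip_force: 0.0
```

```bash
python3 tub.py c
```

```text
t 8.65 tcp [ 487.6 -136.7  281.4] cab -64.9 -152.1 F [-0.2  0.5 -0.4] gap -0.00018668513111186477 
 [[0.051, 0.999, 0.006], [0.999, -0.051, -0.001], [-0.001, 0.006, -1.0]] ty ang -2.9
top [ 245  131   34   43 1080] 0.1605 cab frame ((7.826324462890625, -5.281414031982422), (100.5826644897461, 69.92945098876953), 0.45808690786361694)
scene [219 165  41  31 690] 0.1604 cab frame ((9.379768371582031, -6.986217498779297), (72.01307678222656, 102.82627868652344), 89.46066284179688)
```

View pics/scene_c.png

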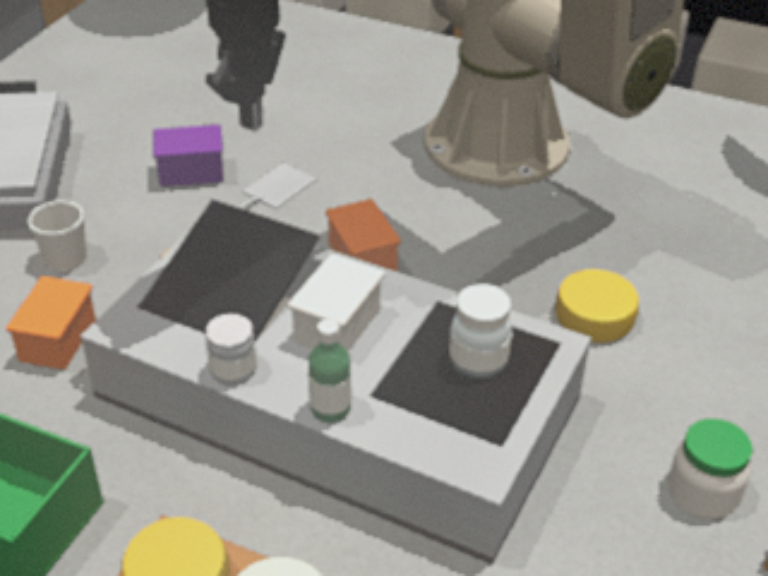

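The right lid now stands ajar, with its front edge raised at about (265,220). The tub is unmoved, and the jar's lid is shut. I let it settle, check the angle and hand in.

Request:
step_arm:
  deltas:
    - [0,0,0,0,0,0,-1]
    - [0,0,0,0,0,0,-1]
    - [0,0,0,0,0,0,-1]
    - [0,0,0,0,0,0,-1]
    - [0,0,0,0,0,0,-1]

```text
clock: 9.25
tcp_pos: [0.487, -0.1364, 0.2802]
orientation: [0.001, 0.725, 0.689, 0.001]
wrist_force: [0.4, 0.4, 0.1]
finger_gap: -0.0002
grip_force: 0.0
```

```bash
python3 - <<'E'
from h import *
c=read_camera("scene");W=pts(c);x,y,z=np.moveaxis(W,-1,0)
cx=(x-.56)*.9988-(y-.012)*.0497;cy=(x-.56)*.0497+(y-.012)*.9988
m=(abs(cy+.152)<.05)&(cx>-.075)&(cx<.05)&(z<.17)&(c["image"].max(-1)<70)
a=-np.arctan(np.polyfit(cx[m],z[m],1)[0]);print(m.sum(),"lid angle",a)
if .22<a<.43: print(hand_in())
E
```

```text
130 lid angle 0.2738921531063618
the job is handed in; nothing more can be done
None
```

The job is handed in at about 9 s: the tub stands square on the strip, about 6 mm off its middle line, the right lid rests ajar at about 0.27 rad, and in the last picture the jar still stands on its shut lid with nothing else visibly moved; the hand-in returned no verdict.

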